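# Take the yellow tape roll off its stand

### The job

Slide the yellow roll of labelling tape straight up off its post on the tape stand and lay it flat in the white tray: set it down gently, do not drop it, and let go. Leave the blue and the red roll on their posts.

Things in the scene. Friction and masses are not known exactly. Their poses are not given: they have to be found in the camera images.
- yellow_roll_mid (a point): Yellow tape roll, loose on any one of three like steel posts: an upright ring 56 mm across, 38 mm high, bore 26 mm on a cardboard core, 50 to 100 g, firm to grip across its outside. Point: on its axis, half-way up (49 mm above the bench at the start). Its post is 18 mm thick, its top 84 mm above the bench, 16 mm above the roll's: the roll must rise 54 mm to come clear. z is the axis.
- blue_roll_mid (a point): Blue tape roll, same size, stays on its post. Point: on its axis, half-way up. The stand that holds the three rolls is fixed: a white base plate 75 x 275 mm, 12 mm thick, with three posts 95 mm apart in a straight row along its length, one roll on each. A grey collar 34 mm across carries each roll, underside 30 mm above the bench.
- red_roll_mid (a point): Red tape roll, same size, on another post of the same stand; stays on its post. Point: on its axis, half-way up.
- tray: Shallow open white plastic tray, fixed to the bench, empty: 170 x 170 mm outside, 22 mm high, walls and floor 4 mm thick. Origin at the centre of its underside, at bench height; x and y along its sides, z up. A roll lying flat in it has its middle 23 mm above the bench.
Things that resemble listed ones, but are neither listed nor needed, are in the scene too. There is more than one size of the tray; the one meant has the size given above. Leave any green look-alike of the part that bears yellow_roll_mid alone.

How it is judged:
On the way, in this order (a step that is already met when the one before it is completed fails the run):
1. the yellow roll has been slid up clear of its post (height (world z) of yellow_roll_mid above 0.106 m), for 0.1 s.
2. the yellow roll is inside the tray, its underside within 20 mm of the tray's floor, still held by the fingers (x of yellow_roll_mid in the frame of tray between -0.06 and 0.06 m and y of yellow_roll_mid in the frame of tray between -0.06 and 0.06 m and height (world z) of yellow_roll_mid below 0.043 m and contact force between the fingers and yellow_roll above 0.3 N), for 0.05 s.
At the end, for the whole second after the job is handed in: The yellow roll lies flat (within 10 degrees, on the tray's floor within 5 mm) and at rest anywhere inside the tray, released, and the blue and red rolls are on their posts, within 20 mm of where they began (x of yellow_roll_mid in the frame of tray between -0.06 and 0.06 m and y of yellow_roll_mid in the frame of tray between -0.06 and 0.06 m and height (world z) of yellow_roll_mid below 0.028 m and angle between yellow_roll_mid's own z axis and vertical below 0.17 rad and linear speed of yellow_roll below 0.02 m/s and distance of each of blue_roll_mid, red_roll_mid from where it was at the start of the episode below 0.02 m); the robot touches nothing.
It fails at once if the blue or the red roll is moved by more than 20 mm (distance of any of blue_roll_mid, red_roll_mid from where it was at the start of the episode above 0.02 m).
It also fails if it takes over 42 s, if anything falls off the work surface, if the arm or the gripper's body presses on something with over 40 N, if the wrist force passes 120 N, or if a joint passes its speed limit or range.

### The arm

A 6-joint arm with a two-finger parallel gripper is mounted at the origin on the work surface. World frame = base frame: x ahead of the robot, y to its left, z up, the work surface at z = 0. Lengths are in m, angles in rad, forces in N, time in s.
With the tool pointing down it reaches from about 0.375 to 0.975 m from the base axis. Payload 3.8 kg.
Tool frame: the origin (TCP) lies at the very end of the fingers, on their centre line; the grasp point (between the pads) lies 19 mm behind it; z points along the fingers, y is the line along which they close (so a half turn about z gives the same grasp; the last joint's range is limited). The gripper opens to 85 mm and grips with 20 to 120 N. Pads are 22 mm wide; open, the fingers measure 114 mm over their backs; the gripper's body (76 mm by 85 mm) begins 54 mm behind the grasp point. The pads swing forward as they close: fully open they stand 13 mm farther back than shut.
Start: joints at [-1.194, 0.264, 1.604, -0, 1.274, -0.037], TCP at [0.271, -0.618, 0.231] pointing down, gripper open.
Joint ranges: [-2.63, 2.63], [-0.94, 2.18], [0.31, 2.57], [-1.31, 4.45], [0, 2.66], [-2.55, 2.55]. Speed limits (rad/s): [2.57, 2.57, 3.14, 3.14, 3.14, 3.14].

### API

Orientations are given as a rotation vector (axis times angle).
In Python, from workcell import read_state, read_camera, calibration, finish_job gives the robot as it stands.
- The arm moves only by the tool step_arm, never from a script. Its argument "commands" is a list of rows, each an object of numbers: "fingers": the gripper's target within -1 to 1 (shut at 1, half-way at 0, fully open at -1); "dx", "dy", "dz": the shift along the tool's x, y, z in m; "roll": the turn about the tool's z in degrees. In form: [{"fingers": .., "dx": .., "dy": .., "dz": .., "roll": ..}, ...]. A call has 1 to 8 rows; each row is the pose to reach, as a shift and turn from the pose commanded when the call began, along the tool's axes at that moment; what a row does not reach only later rows make up. A row lasts 1/8 s, in which the tool goes at most 62.5 mm and 10.7 degrees, less where a joint would pass 70% of its speed; a pose out of reach is approached as far as the arm can. A call with a gripper value outside its range is refused whole. The fingers move at their own pace and stop on an object; "squeeze" is the grip in N (left out, the last holds). Time passes only in rows, so rows that repeat a pose let the fingers close. It gives the time, the measured TCP pose, the force, the opening and the grip force at its end, in the units of the state.
- read_state(): the state, without advancing time (a new reading comes with each control period).
- read_camera(name): name is "scene" or "top"; returns (picture, depth): 400x640x3 uint8, blue, green, red; 400x640 float32, m along the optical axis (not along the pixel's ray), 0 where there is no reading.
- calibration(name): a dict with "intrinsics" (3x3 intrinsics, pixels), "world_to_cam" (4x4, takes a point from world to camera coordinates). Camera axes: x right, y up, looking along -z (the intrinsics and any distortion apply to the point x, -y, -z); pixel columns grow to the right and rows downward; lengths in m; the calibration is good to about 2 mm. A picture is of the moment at which its call begins. calibration takes no time and is no camera call.
- finish_job(): hands the job in; it is judged then, once.
The state is a dict: "time": time; "q": joint angles; "joint_vel": joint speeds; "joint_torque": joint torques, N m; "tool_pos": TCP position; "tcp_rot": TCP orientation; "wrist_force": force on the tool from outside, world axes, zero at the start; "torque": the same for the moment, N m; "width": opening from 0.0 (shut) to 1.0 (fully open); "grip_force": force on a finger pad.
Only numpy, scipy, OpenCV 4.12 (cv2) and the standard library are available. Lean on these libraries where they do the work, as an engineer would, in place of code of your own. Each camera call takes 0.05 s, during which the arm holds its last target. There are 200 camera calls.

## Working session

There is one attempt and no reset: what is moved stays moved. The work goes in short steps, Python scripts to look and compute and a tool call to move; the robot and the scene stay as the last step left them, time stands still between calls to the robot, and variables do not carry over. Pictures are saved under pics/ and viewed, at most 10 in all, crops included, and the job is handed in when it is done.

Besides the shell and the picture viewer there is one more tool, called after "Call:" as name([rows], argument=value, ...), one row to a line, values as JSON. step_arm: Moves the arm, as the interface text tells. Its arguments: {"type":"object","properties":{"commands":{"type":"array","items":{"type":"object","properties":{"fingers":{"type":"number"},"dx":{"type":"number"},"dy":{"type":"number"},"dz":{"type":"number"},"roll":{"type":"number"}}}},"squeeze":{"type":"number"}},"required":["commands"]}

```bash
mkdir -p pics; cat > h.py <<'E'
import numpy as np,cv2
from workcell import *
def world(name,d):
    c=calibration(name);K=np.array(c["intrinsics"]);T=np.linalg.inv(np.array(c["world_to_cam"]))
    v,u=np.mgrid[:400,:640]
    p=np.stack([(u-K[0,2])/K[0,0]*d,-(v-K[1,2])/K[1,1]*d,-d,np.ones_like(d)],-1)
    w=(p@T.T)[...,:3]; w[d==0]=np.nan; return w
E
python3 - <<'E'
from h import *
for n in("top","scene"):
    im,d=read_camera(n);cv2.imwrite(f"pics/{n}0.png",im);np.savez(f"{n}0.npz",im=im,d=d);c=calibration(n);print(n,{k:np.round(v,3).tolist() for k,v in c.items()})
s=read_state();print(s["time"],s["tool_pos"],s["tcp_rot"],s["q"],s["width"])
E
```

```text
top {'intrinsics': [[369.737, 0.0, 316.701], [0.0, 369.737, 195.365], [0.0, 0.0, 1.0]], 'world_to_cam': [[-0.006, -1.0, 0.002, -0.101], [0.997, -0.006, 0.081, -0.495], [-0.081, 0.002, 0.997, -1.019], [0.0, 0.0, 0.0, 1.0]]}
scene {'intrinsics': [[434.4, 0.0, 321.741], [0.0, 434.4, 199.348], [0.0, 0.0, 1.0]], 'world_to_cam': [[0.635, 0.773, 0.002, -0.249], [-0.541, 0.442, 0.715, 0.284], [0.552, -0.455, 0.699, -1.305], [0.0, 0.0, 0.0, 1.0]]}
0.1 [ 0.27115067 -0.61739668  0.23005346] [-3.07255614e+00 -6.44910607e-01  5.47170132e-04] [-1.19391283e+00  2.64707839e-01  1.60526126e+00  9.52266276e-06
  1.27373701e+00 -3.69003326e-02] 0.999675659418043
```

View pics/top0.png

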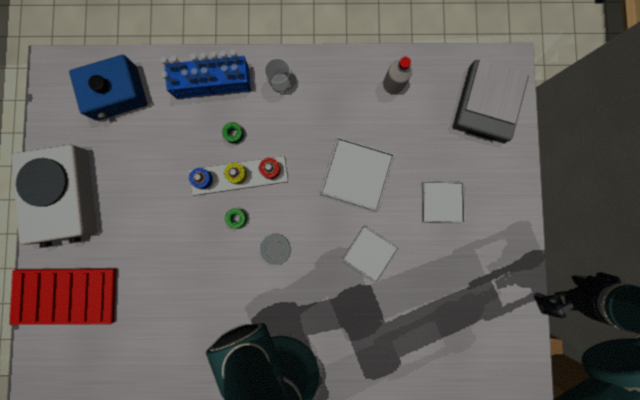

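View pics/scene0.png

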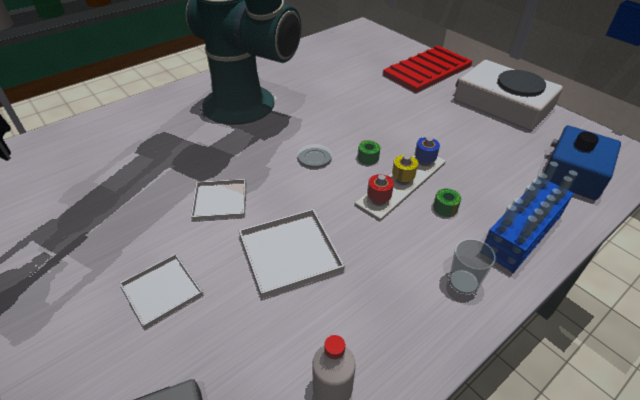

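The top view shows the yellow roll on the middle post (235,173), blue at (200,178), red at (269,168), and the largest tray at (357,174). Two smaller trays sit at (443,202) and (370,253), and two green look-alikes at (233,132) and (235,218). The scene view agrees: yellow (405,168), big tray (291,252).

```bash
python3 - <<'E'
from h import *
from scipy.optimize import least_squares
HS={"yellow":(20,35),"red":(-6,6),"blue":(105,125)}
roi={"top":(185,285,150,195),"scene":(360,450,130,215)}
for n in("top","scene"):
    z=np.load(n+"0.npz");im,d=z["im"],z["d"];w=world(n,d)
    hsv=cv2.cvtColor(im,cv2.COLOR_BGR2HSV).astype(int);H=hsv[...,0].copy();H[H>170]-=180
    R=np.zeros(d.shape,bool);a,b,c,e=roi[n];R[c:e,a:b]=1
    for k,(l,h) in HS.items():
        m=R&(H>=l)&(H<=h)&(hsv[...,1]>130)&(w[...,2]>.02)&(w[...,2]<.1)
        p=w[m];t=p[(abs(p[:,2]-.068)<.006)]
        s=p[(p[:,2]<.064)]
        f=least_squares(lambda q:np.r_[np.hypot(*(s[:,:2]-q).T)-.028],t[:,:2].mean(0),loss="soft_l1",f_scale=.002).x if len(s)>5 else None
        print(n,k,m.sum(),"top z",np.median(t[:,2]).round(4),"ring ctr",((t[:,:2].min(0)+t[:,:2].max(0))/2).round(4),np.ptp(t[:,:2],axis=0).round(3),"side fit",f,len(s))
    # tray
    q=(357,174) if n=="top" else (291,252)
    m=((hsv[...,1]<40)&(hsv[...,2]>(150))).astype(np.uint8)
    m=(m>0)&(np.hypot(w[...,0]-w[q[1],q[0],0],w[...,1]-w[q[1],q[0],1])<.14)
    rim=(w[...,2]>.012)&(w[...,2]<.03)&(np.hypot(w[...,0]-w[q[1],q[0],0],w[...,1]-w[q[1],q[0],1])<.135)
    print("floor z",w[q[1],q[0]].round(4),"rim n",rim.sum(),cv2.minAreaRect(w[rim][:,:2].astype(np.float32)))
    _,l,st,ct=cv2.connectedComponentsWithStats(m.astype(np.uint8));i=l[q[1],q[0]]
    print("white",st[i],cv2.minAreaRect(w[l==i][:,:2].astype(np.float32)))
E
```

```text
top yellow 267 top z 0.0679 ring ctr [0.5535 0.118 ] [0.052 0.05 ] side fit [0.55493383 0.12034508] 44
top red 221 top z 0.0682 ring ctr [0.5664 0.0259] [0.052 0.052] side fit [0.56763195 0.02662213] 24
top blue 226 top z 0.0682 ring ctr [0.5405 0.2125] [0.052 0.052] side fit [0.54102195 0.21474849] 48
floor z [ 0.5565 -0.2201  0.0016] rim n 413 ((0.5559712648391724, -0.21777045726776123), (0.17004328966140747, 0.17012439668178558), 72.46623229980469)
white [     0      0    640    400 256000] ((nan, nan), (0.0, 0.0), 0.0)
scene yellow 378 top z 0.0687 ring ctr [0.5545 0.1176] [0.054 0.054] side fit [0.55251582 0.11933645] 171
scene red 305 top z 0.0689 ring ctr [0.567  0.0244] [0.054 0.056] side fit [0.56519393 0.02467861] 90
scene blue 139 top z 0.0688 ring ctr [0.5407 0.2132] [0.053 0.056] side fit None 0
floor z [ 0.5551 -0.2155  0.0036] rim n 1124 ((0.5552398562431335, -0.21937251091003418), (0.17030097544193268, 0.17337702214717865), 72.6021499633789)
white [ 223  204  136  110 9899] ((0.554681658744812, -0.21584075689315796), (0.27823328971862793, 0.2792552709579468), 47.15827178955078)
```

The measurements agree with the given sizes: roll tops at 0.068, post spacing 0.095, tray 170 mm. Yellow is at about (0.554, 0.118) and the tray centre at (0.5555, -0.218). I'll close the fingers perpendicular to the row, which means a tool y yaw of about 8°.

```bash
cat > go.py <<'E'
import sys
from h import *
from scipy.spatial.transform import Rotation as Ro
s=read_state();x,y,z,yaw=map(float,sys.argv[1:5])
R=Ro.from_rotvec(s["tcp_rot"]).as_matrix()
cy=np.degrees(np.arctan2(R[1,1],R[0,1]))
print("shift",(R.T@(np.array([x,y,z])-s["tool_pos"])).round(4),"roll",round(-(yaw-cy),2),"tilt",R[:,2].round(4),"pos",s["tool_pos"].round(4),"q",s["q"].round(2),"w",s["width"])
E
python3 go.py .554 .118 .2 8
```

```text
shift [ 0.5547 -0.5595  0.0313] roll -74.29 tilt [-8.e-04  2.e-03 -1.e+00] pos [ 0.2712 -0.6174  0.2301] q [-1.19  0.26  1.61  0.    1.27 -0.04] w 0.999675659418043
```

Call:
step_arm([
  {"fingers": -1,"dx": 0.035,"dy": -0.035,"dz": 0.002,"roll": -4.6},
  {"fingers": -1,"dx": 0.07,"dy": -0.07,"dz": 0.004,"roll": -9.3},
  {"fingers": -1,"dx": 0.104,"dy": -0.105,"dz": 0.006,"roll": -13.9},
  {"fingers": -1,"dx": 0.139,"dy": -0.14,"dz": 0.008,"roll": -18.6},
  {"fingers": -1,"dx": 0.174,"dy": -0.175,"dz": 0.01,"roll": -23.2},
  {"fingers": -1,"dx": 0.208,"dy": -0.21,"dz": 0.012,"roll": -27.9},
  {"fingers": -1,"dx": 0.243,"dy": -0.245,"dz": 0.014,"roll": -32.5},
  {"fingers": -1,"dx": 0.277,"dy": -0.28,"dz": 0.016,"roll": -37.1},
], squeeze=40)

```text
time: 1.1
tool_pos: [0.4125, -0.2486, 0.2149]
tcp_rot: [-2.707, -1.593, 0.0]
wrist_force: [-0.1, 0.1, 0.5]
width: 1.0
grip_force: 0.0
```

```bash
python3 go.py .554 .118 .2 8
```

```text
shift [ 0.3891 -0.0543  0.015 ] roll -37.05 tilt [-2.e-04  4.e-04 -1.e+00] pos [ 0.4125 -0.2486  0.2149] q [-0.59 -0.1   2.02  0.    1.21 -0.09] w 0.9997501961183402
```

Call:
step_arm([
  {"fingers": -1,"dx": 0.055,"dy": -0.008,"dz": 0.002,"roll": -5.3},
  {"fingers": -1,"dx": 0.111,"dy": -0.015,"dz": 0.004,"roll": -10.6},
  {"fingers": -1,"dx": 0.167,"dy": -0.023,"dz": 0.006,"roll": -15.9},
  {"fingers": -1,"dx": 0.222,"dy": -0.031,"dz": 0.008,"roll": -21.2},
  {"fingers": -1,"dx": 0.278,"dy": -0.039,"dz": 0.01,"roll": -26.5},
  {"fingers": -1,"dx": 0.333,"dy": -0.046,"dz": 0.012,"roll": -31.8},
  {"fingers": -1,"dx": 0.389,"dy": -0.054,"dz": 0.015,"roll": -37},
  {"fingers": -1,"dx": 0.389,"dy": -0.054,"dz": 0.015,"roll": -37},
])

```text
time: 2.1
tool_pos: [0.5553, 0.1191, 0.1994]
tcp_rot: [-2.058, -2.372, 0.0]
wrist_force: [0.1, -1.8, 0.1]
width: 0.999
grip_force: 0.0
```

```bash
python3 go.py .554 .118 .038 8; python3 - <<'E'
from h import *
im,d=read_camera("scene");cv2.imwrite("pics/s1.png",cv2.resize(im[40:240,280:520],None,fx=3,fy=3))
E
```

```text
shift [-0.001  -0.0013  0.1614] roll 0.09 tilt [-1.e-03  7.e-04 -1.e+00] pos [0.5553 0.1191 0.1994] q [0.17 0.09 1.87 0.   1.18 0.03] w 0.9994714170795949
```

View pics/s1.png

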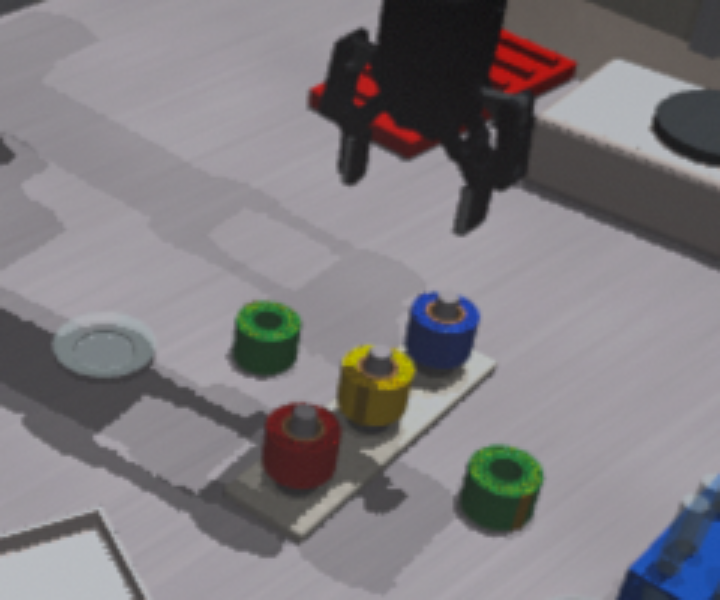

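The fingers straddle the yellow roll, in line across the row, with both green rolls outside their path. Now descending.

Call:
step_arm([
  {"fingers": -1,"dx": -0.001,"dy": -0.001,"dz": 0.03},
  {"fingers": -1,"dx": -0.001,"dy": -0.001,"dz": 0.06},
  {"fingers": -1,"dx": -0.001,"dy": -0.001,"dz": 0.09},
  {"fingers": -1,"dx": -0.001,"dy": -0.001,"dz": 0.11},
  {"fingers": -1,"dx": -0.001,"dy": -0.001,"dz": 0.13},
  {"fingers": -1,"dx": -0.001,"dy": -0.001,"dz": 0.15},
  {"fingers": -1,"dx": -0.001,"dy": -0.001,"dz": 0.165},
  {"fingers": -1,"dx": -0.001,"dy": -0.001,"dz": 0.165},
])

```text
invalid input
```

Call:
step_arm([
  {"fingers": 0},
  {"fingers": 0.2},
  {"fingers": 0.4},
  {"fingers": 0.6},
  {"fingers": 0.8},
  {"fingers": 1},
  {"fingers": 1},
  {"fingers": 1},
], squeeze=40)

```text
invalid input
```

```bash
python3 go.py .554 .118 .15 8; python3 - <<'E'
from h import *
im,d=read_camera("scene");cv2.imwrite("pics/s2.png",cv2.resize(im[90:240,320:500],None,fx=4,fy=4))
E
```

```text
shift [ 0.0009 -0.0005  0.0494] roll -0.02 tilt [-1.7e-03 -5.0e-04 -1.0e+00] pos [0.5547 0.1172 0.1994] q [ 0.16  0.08  1.87 -0.    1.19  0.03] w 1.0044445292613244
```

View pics/s2.png

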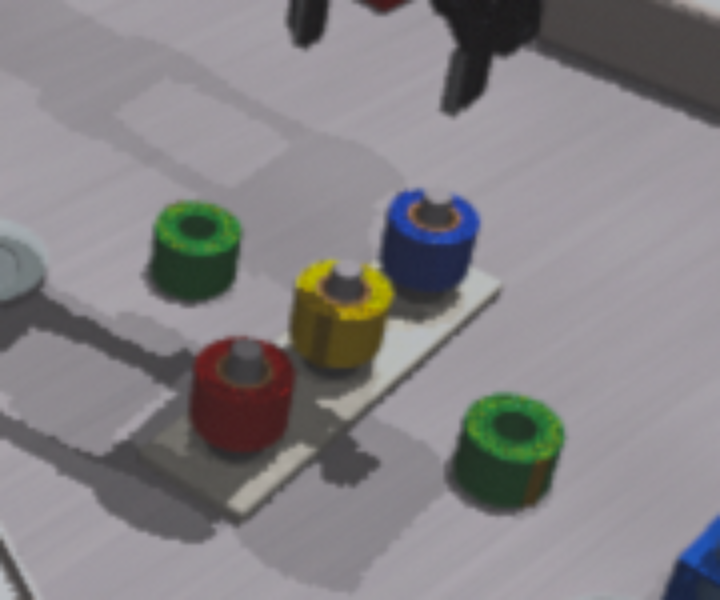

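The picture shows the arm still above the rolls: both calls were refused because rows need every field. Repeating with full rows.

Call:
step_arm([
  {"fingers": -1,"dx": 0,"dy": -0.001,"dz": 0.03,"roll": 0},
  {"fingers": -1,"dx": 0,"dy": -0.001,"dz": 0.06,"roll": 0},
  {"fingers": -1,"dx": 0,"dy": -0.001,"dz": 0.09,"roll": 0},
  {"fingers": -1,"dx": 0,"dy": -0.001,"dz": 0.11,"roll": 0},
  {"fingers": -1,"dx": 0,"dy": -0.001,"dz": 0.13,"roll": 0},
  {"fingers": -1,"dx": 0,"dy": -0.001,"dz": 0.15,"roll": 0},
  {"fingers": -1,"dx": 0,"dy": -0.001,"dz": 0.165,"roll": 0},
  {"fingers": -1,"dx": 0,"dy": -0.001,"dz": 0.165,"roll": 0},
])

```text
time: 3.2
tool_pos: [0.5526, 0.1143, 0.034]
tcp_rot: [-2.066, -2.365, 0.004]
wrist_force: [0.3, 0.2, 0.3]
width: 1.001
grip_force: 0.0
```

```bash
python3 go.py .554 .118 .034 8; python3 - <<'E'
from h import *
im,d=read_camera("scene");cv2.imwrite("pics/s3.png",cv2.resize(im[90:240,320:500],None,fx=4,fy=4))
E
python3 go.py .554 .118 .034 8
```

```text
shift [0.0035 0.0019 0.    ] roll -0.28 tilt [-3.e-03 -6.e-04 -1.e+00] pos [0.5526 0.1143 0.034 ] q [ 0.16  0.26  2.01 -0.    0.88  0.03] w 1.0007629129736466
shift [0.0032 0.0009 0.001 ] roll -0.26 tilt [-1.1e-03 -3.0e-04 -1.0e+00] pos [0.5535 0.1147 0.035 ] q [ 0.16  0.26  2.01 -0.    0.88  0.03] w 0.9968273989825458
```

View pics/s3.png

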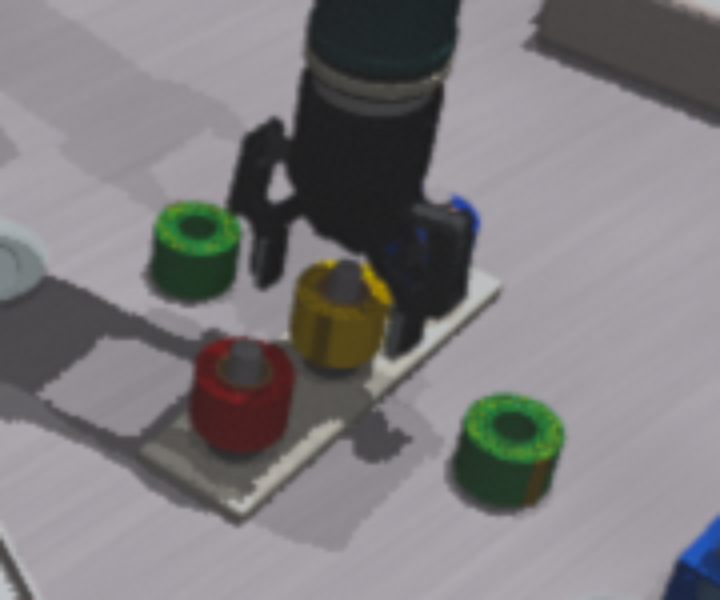

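The yellow roll (340,315) stands between the open pads, nothing touching. I'll shift 3 mm along the row to centre it, then close.

Call:
step_arm([
  {"fingers": -1,"dx": 0.003,"dy": 0.001,"dz": 0.001,"roll": 0},
  {"fingers": -0.6,"dx": 0.003,"dy": 0.001,"dz": 0.001,"roll": 0},
  {"fingers": -0.4,"dx": 0.003,"dy": 0.001,"dz": 0.001,"roll": 0},
  {"fingers": -0.2,"dx": 0.003,"dy": 0.001,"dz": 0.001,"roll": 0},
  {"fingers": 0.2,"dx": 0.003,"dy": 0.001,"dz": 0.001,"roll": 0},
  {"fingers": 1,"dx": 0.003,"dy": 0.001,"dz": 0.001,"roll": 0},
  {"fingers": 1,"dx": 0.003,"dy": 0.001,"dz": 0.001,"roll": 0},
  {"fingers": 1,"dx": 0.003,"dy": 0.001,"dz": 0.001,"roll": 0},
], squeeze=40)

```text
time: 4.25
tool_pos: [0.5553, 0.1189, 0.0351]
tcp_rot: [2.064, 2.367, 0.002]
wrist_force: [0.4, 0.2, 5.5]
width: 0.641
grip_force: 42.6
```

```bash
python3 go.py .554 .118 .134 8
```

```text
shift [-0.0007 -0.0013 -0.0989] roll -0.19 tilt [ 1.3e-03  4.0e-04 -1.0e+00] pos [0.5553 0.1189 0.0351] q [0.17 0.26 2.   0.   0.87 0.03] w 0.6408983718675008
```

Gripped at about 54.5 mm with 42 N. Lifting straight up.

Call:
step_arm([
  {"fingers": 1,"dx": 0,"dy": 0,"dz": -0.006,"roll": 0},
  {"fingers": 1,"dx": 0,"dy": 0,"dz": -0.016,"roll": 0},
  {"fingers": 1,"dx": 0,"dy": 0,"dz": -0.03,"roll": 0},
  {"fingers": 1,"dx": 0,"dy": 0,"dz": -0.045,"roll": 0},
  {"fingers": 1,"dx": 0,"dy": 0,"dz": -0.06,"roll": 0},
  {"fingers": 1,"dx": 0,"dy": 0,"dz": -0.08,"roll": 0},
  {"fingers": 1,"dx": 0,"dy": 0,"dz": -0.1,"roll": 0},
  {"fingers": 1,"dx": 0,"dy": 0,"dz": -0.1,"roll": 0},
])

```text
time: 5.25
tool_pos: [0.5565, 0.1189, 0.1371]
tcp_rot: [2.063, 2.365, 0.006]
wrist_force: [0.1, 0.3, -0.9]
width: 0.641
grip_force: 42.3
```

```bash
python3 - <<'E'
from h import *
im,d=read_camera("scene");cv2.imwrite("pics/s4.png",cv2.resize(im[60:240,300:500],None,fx=3,fy=3))
w=world("scene",d);h=cv2.cvtColor(im,cv2.COLOR_BGR2HSV)
m=(h[...,0]>20)&(h[...,0]<35)&(h[...,1]>130);m[:60]=0;m[240:]=0;m[:,:300]=0;m[:,500:]=0
print(m.sum(),np.nanpercentile(w[m],[2,50,98],axis=0).round(3))
E
python3 go.py .5555 -.218 .134 8
```

```text
414 [[0.532 0.09  0.137]
 [0.564 0.101 0.166]
 [0.582 0.14  0.173]]
shift [-0.3336 -0.0457  0.0015] roll -0.19 tilt [ 2.6e-03  4.0e-04 -1.0e+00] pos [0.5555 0.1188 0.1356] q [ 0.17  0.14  1.94 -0.    1.06  0.03] w 0.6370566318829538
```

View pics/s4.png

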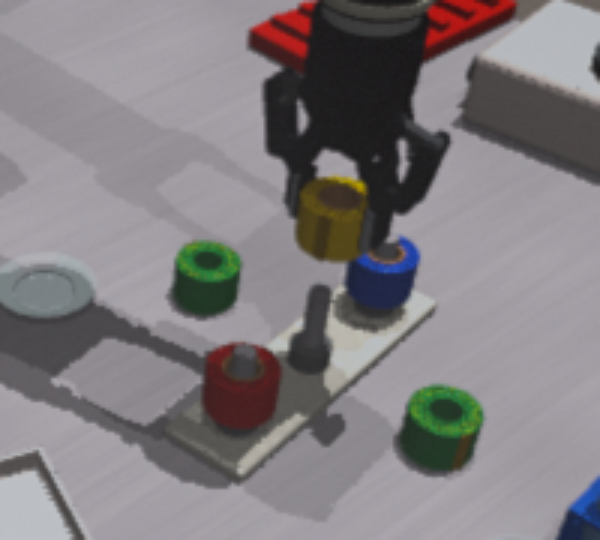

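The roll is held upright and clear of the post (roll at 335,218, bare post at 315,320), with blue and red in place. Roll top is about 0.169, so its mid is about TCP+0.014. Moving over the tray.

Call:
step_arm([
  {"fingers": 1,"dx": -0.025,"dy": -0.003,"dz": 0,"roll": 0},
  {"fingers": 1,"dx": -0.07,"dy": -0.009,"dz": 0,"roll": 0},
  {"fingers": 1,"dx": -0.12,"dy": -0.016,"dz": 0,"roll": 0},
  {"fingers": 1,"dx": -0.17,"dy": -0.023,"dz": 0,"roll": 0},
  {"fingers": 1,"dx": -0.22,"dy": -0.03,"dz": 0,"roll": 0},
  {"fingers": 1,"dx": -0.27,"dy": -0.037,"dz": 0,"roll": 0},
  {"fingers": 1,"dx": -0.31,"dy": -0.042,"dz": 0,"roll": 0},
  {"fingers": 1,"dx": -0.334,"dy": -0.046,"dz": 0,"roll": 0},
])

```text
time: 6.3
tool_pos: [0.5534, -0.2204, 0.133]
tcp_rot: [-2.066, -2.364, 0.001]
wrist_force: [0.4, 0.3, -0.8]
width: 0.641
grip_force: 42.2
```

Call:
step_arm([
  {"fingers": 1,"dx": 0,"dy": 0,"dz": 0.01,"roll": 0},
  {"fingers": 1,"dx": 0,"dy": 0,"dz": 0.03,"roll": 0},
  {"fingers": 1,"dx": 0,"dy": 0,"dz": 0.05,"roll": 0},
  {"fingers": 1,"dx": 0,"dy": 0,"dz": 0.07,"roll": 0},
  {"fingers": 1,"dx": 0,"dy": 0,"dz": 0.085,"roll": 0},
  {"fingers": 1,"dx": 0,"dy": 0,"dz": 0.095,"roll": 0},
  {"fingers": 1,"dx": 0,"dy": 0,"dz": 0.1,"roll": 0},
  {"fingers": 1,"dx": 0,"dy": 0,"dz": 0.1,"roll": 0},
])

```text
time: 7.3
tool_pos: [0.5545, -0.2186, 0.0343]
tcp_rot: [2.065, 2.367, -0.0]
wrist_force: [0.1, -0.0, -0.2]
width: 0.641
grip_force: 42.3
```

```bash
python3 - <<'E'
from h import *
im,d=read_camera("scene");cv2.imwrite("pics/s5.png",cv2.resize(im[140:320,190:390],None,fx=3,fy=3))
w=world("scene",d);h=cv2.cvtColor(im,cv2.COLOR_BGR2HSV)
m=(h[...,0]>20)&(h[...,0]<35)&(h[...,1]>130);m[:140]=0;m[320:]=0;m[:,:190]=0;m[:,390:]=0
print(m.sum(),np.nanpercentile(w[m],[2,50,98],axis=0).round(3))
E
python3 go.py .5555 -.218 .01 8
```

```text
381 [[ 0.529 -0.246  0.035]
 [ 0.565 -0.235  0.066]
 [ 0.58  -0.202  0.087]]
shift [0.0007 0.0007 0.0247] roll -0.19 tilt [ 7.e-04 -3.e-04 -1.e+00] pos [ 0.5548 -0.2188  0.0347] q [-0.42  0.31  1.94  0.    0.89 -0.55] w 0.6357773285474063
```

View pics/s5.png

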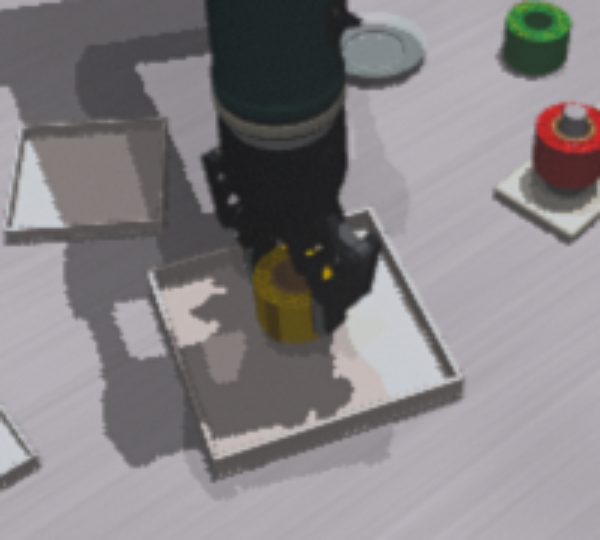

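The roll hangs upright over the tray's middle (290,300), its underside about 25 mm above the floor. Lowering slowly and watching the force.

Call:
step_arm([
  {"fingers": 1,"dx": 0,"dy": 0,"dz": 0.005,"roll": 0},
  {"fingers": 1,"dx": 0,"dy": 0,"dz": 0.01,"roll": 0},
  {"fingers": 1,"dx": 0,"dy": 0,"dz": 0.014,"roll": 0},
  {"fingers": 1,"dx": 0,"dy": 0,"dz": 0.017,"roll": 0},
  {"fingers": 1,"dx": 0,"dy": 0,"dz": 0.019,"roll": 0},
  {"fingers": 1,"dx": 0,"dy": 0,"dz": 0.021,"roll": 0},
  {"fingers": 1,"dx": 0,"dy": 0,"dz": 0.022,"roll": 0},
  {"fingers": 1,"dx": 0,"dy": 0,"dz": 0.022,"roll": 0},
])

```text
time: 8.35
tool_pos: [0.5544, -0.2185, 0.0122]
tcp_rot: [-2.065, -2.367, 0.0]
wrist_force: [0.2, 0.2, -0.4]
width: 0.64
grip_force: 42.3
```

Call:
step_arm([
  {"fingers": 1,"dx": 0,"dy": 0,"dz": 0.0005,"roll": 0},
  {"fingers": 1,"dx": 0,"dy": 0,"dz": 0.001,"roll": 0},
  {"fingers": 1,"dx": 0,"dy": 0,"dz": 0.001,"roll": 0},
])

```text
time: 8.72
tool_pos: [0.5544, -0.2185, 0.0113]
tcp_rot: [-2.065, -2.367, 0.0]
wrist_force: [0.1, 0.2, -0.8]
width: 0.639
grip_force: 42.3
```

Call:
step_arm([
  {"fingers": 1,"dx": 0,"dy": 0,"dz": 0.001,"roll": 0},
  {"fingers": 1,"dx": 0,"dy": 0,"dz": 0.001,"roll": 0},
])

```text
time: 8.98
tool_pos: [0.5543, -0.2185, 0.0102]
tcp_rot: [-2.065, -2.367, 0.0]
wrist_force: [-0.1, 1.0, -1.3]
width: 0.638
grip_force: 42.3
```

Call:
step_arm([
  {"fingers": 1,"dx": 0,"dy": 0,"dz": 0.001,"roll": 0},
  {"fingers": 1,"dx": 0,"dy": 0,"dz": 0.001,"roll": 0},
])

```text
time: 9.22
tool_pos: [0.5544, -0.2185, 0.0092]
tcp_rot: [-2.065, -2.367, 0.0]
wrist_force: [-0.3, -0.7, -0.9]
width: 0.636
grip_force: 42.3
```

Call:
step_arm([
  {"fingers": 1,"dx": 0,"dy": 0,"dz": 0.001,"roll": 0},
  {"fingers": 1,"dx": 0,"dy": 0,"dz": 0.001,"roll": 0},
])

```text
time: 9.48
tool_pos: [0.5545, -0.2186, 0.0091]
tcp_rot: [-2.065, -2.367, 0.0]
wrist_force: [-3.1, 1.0, 5.1]
width: 0.64
grip_force: 42.7
```

```bash
python3 - <<'E'
from h import *
im,d=read_camera("scene")
w=world("scene",d);h=cv2.cvtColor(im,cv2.COLOR_BGR2HSV)
m=(h[...,0]>20)&(h[...,0]<35)&(h[...,1]>130);m[:140]=0;m[320:]=0;m[:,:190]=0;m[:,390:]=0
z=w[m][:,2];print(m.sum(),np.nanpercentile(z,[2,10,50,75,80,85,90,98]).round(4));print(np.histogram(z,np.arange(0,.08,.003)))
print(read_state()["wrist_force"])
E
```

```text
353 [0.0099 0.0164 0.0414 0.0434 0.0437 0.0441 0.0445 0.0661]
(array([  0,   0,   5,  12,  15,  13,  15,  15,  16,  11,  16,  18,  13,
        43, 138,  11,   0,   0,   0,   0,   1,   2,   1,   0,   0,   0]), array([0.   , 0.003, 0.006, 0.009, 0.012, 0.015, 0.018, 0.021, 0.024,
       0.027, 0.03 , 0.033, 0.036, 0.039, 0.042, 0.045, 0.048, 0.051,
       0.054, 0.057, 0.06 , 0.063, 0.066, 0.069, 0.072, 0.075, 0.078]))
[-1.93706807  1.1635801   5.39548461]
```

The roll touched the floor: 5 N upward, and its top at 0.043 against an expected 0.042. Releasing, then retreating upward.

Call:
step_arm([
  {"fingers": -0.2,"dx": 0,"dy": 0,"dz": 0,"roll": 0},
  {"fingers": -0.5,"dx": 0,"dy": 0,"dz": 0,"roll": 0},
  {"fingers": -0.8,"dx": 0,"dy": 0,"dz": 0,"roll": 0},
  {"fingers": -1,"dx": 0,"dy": 0,"dz": 0,"roll": 0},
  {"fingers": -1,"dx": 0,"dy": 0,"dz": 0,"roll": 0},
  {"fingers": -1,"dx": 0,"dy": 0,"dz": 0,"roll": 0},
  {"fingers": -1,"dx": 0,"dy": 0,"dz": 0,"roll": 0},
  {"fingers": -1,"dx": 0,"dy": 0,"dz": 0,"roll": 0},
], squeeze=20)

```text
time: 10.52
tool_pos: [0.5544, -0.2185, 0.0083]
tcp_rot: [2.065, 2.368, -0.0]
wrist_force: [-0.7, -1.3, 0.4]
width: 1.001
grip_force: 0.0
```

Call:
step_arm([
  {"fingers": -1,"dx": 0,"dy": 0,"dz": -0.01,"roll": 0},
  {"fingers": -1,"dx": 0,"dy": 0,"dz": -0.025,"roll": 0},
  {"fingers": -1,"dx": 0,"dy": 0,"dz": -0.045,"roll": 0},
  {"fingers": -1,"dx": 0,"dy": 0,"dz": -0.07,"roll": 0},
  {"fingers": -1,"dx": 0,"dy": 0,"dz": -0.1,"roll": 0},
  {"fingers": -1,"dx": 0,"dy": 0,"dz": -0.13,"roll": 0},
  {"fingers": -1,"dx": 0,"dy": 0,"dz": -0.15,"roll": 0},
  {"fingers": -1,"dx": 0,"dy": 0,"dz": -0.15,"roll": 0},
])

```text
time: 11.52
tool_pos: [0.556, -0.2192, 0.1613]
tcp_rot: [2.062, 2.364, 0.002]
wrist_force: [-0.0, 0.7, -0.4]
width: 1.001
grip_force: 0.0
```

```bash
python3 - <<'E'
from h import *
im,d=read_camera("scene");cv2.imwrite("pics/s6.png",cv2.resize(im[110:320,190:470],None,fx=2.5,fy=2.5))
w=world("scene",d);h=cv2.cvtColor(im,cv2.COLOR_BGR2HSV)
m=(h[...,0]>20)&(h[...,0]<35)&(h[...,1]>130)
m[:140]=0;m[320:]=0;m[:,:190]=0;m[:,390:]=0
p=w[m];t=p[abs(p[:,2]-.042)<.005];print(len(t),np.median(t[:,2]),(t.min(0)+t.max(0))/2,np.ptp(t,axis=0))
E
```

```text
338 0.042988236900409316 [ 0.55373272 -0.2199012   0.04192656] [0.05499203 0.05461158 0.00943902]
```

View pics/s6.png

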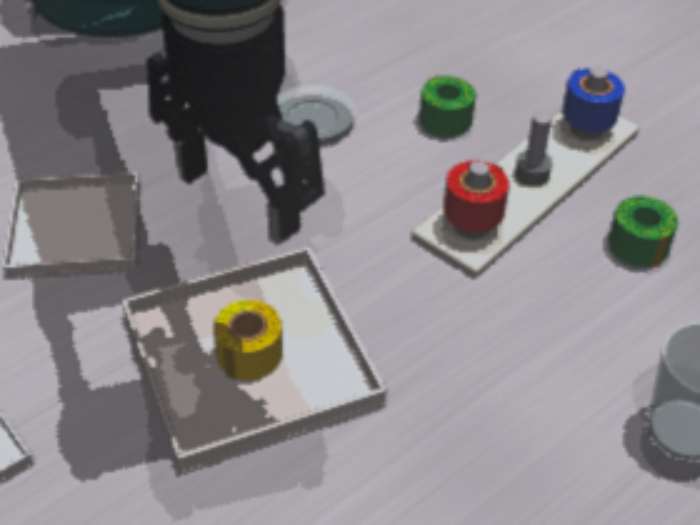

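The yellow roll lies flat at the tray's centre (248,340), released, and blue (593,100) and red (476,197) are on their posts. Handing in.

```bash
python3 -c "from workcell import *;print(finish_job())"
```

```text
the job is handed in; nothing more can be done
None
```

The yellow roll was slid up off its post, set down flat near the centre of the white tray and released; blue and red are still on their posts, and the job is handed in (no verdict was returned).

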